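# Strip the tea-brick press in order: wing nut, slotted washer, pressing bar

### The arm

A 6-joint arm with a two-finger parallel gripper is mounted at the origin on the work surface. World frame = base frame: x ahead of the robot, y to its left, z up, the work surface at z = 0. Lengths are in mm, angles in rad, forces in N, time in s.
With the tool pointing down it reaches from about 350 to 875 mm from the base axis. Payload 4.2 kg.
Tool frame: the origin (TCP) lies between the finger pads; the fingertips stand 11 mm ahead of it and the grasp point (between the pads) lies 8 mm behind it; z points along the fingers, y is the direction in which the jaws open and shut (so a half turn about z gives the same grasp; the last joint's range is limited). The gripper opens to 85 mm and grips with 20 to 120 N. Pads are 22 mm wide; open, the fingers measure 114 mm over their backs; the gripper's body (76 mm by 85 mm) begins 54 mm behind the grasp point. The pads swing forward as they close: fully open they stand 13 mm farther back than shut.
Start: joints at [-1.052, 0.385, 0.008, 0, -1.194, -0.259], TCP at [160.571, -604, 242.312] pointing down, gripper open.
Joint ranges: [-3.14, 3.14], [-1.21, 2.06], [-1.07, 1.41], [-3.16, 2.05], [-2.99, -0.16], [-3.1, 3.1]. Speed limits (rad/s): [2.79, 2.79, 3.14, 3.14, 3.14, 3.14].

### API

Orientations are given as a unit quaternion [x, y, z, w].
In Python, from bench import * gives the robot as it stands.
- The arm moves only by the tool servo_tool, never from a script. Its argument "rows" is a list of rows, each a list of 7 numbers: the opening, from 0 (shut) to 1 (fully open), then the shift along the tool's x, y, z in cm, then the turn, a rotation vector about the tool's x, y, z in degrees. A call has 1 to 12 rows; each row shifts and turns the commanded pose from where the row before left it, along the tool's axes as they then stand; what a row does not reach is not made up. A row lasts 1/10 s, in which the tool goes at most 50 mm and 8.59 degrees, less where a joint would pass 70% of its speed; a pose out of reach is approached as far as the arm can. A call is refused whole if a number of a shift passes 5 or a number of a turn 8.59, either way. A call with a gripper value outside its range is refused whole. The fingers move at their own pace and stop on an object; the grip force is fixed at half the most. Time passes only in rows, so rows that do not move let the fingers close. It gives the time, the measured TCP pose, the force and the opening at its end, in the units of the state.
- read_state(): the state, without advancing time (a new reading comes with each control period).
- get_image(name): name is "side" or "top" or "wrist"; returns a dict with "image" (384x512x3 uint8, red, green, blue), "mtx" (3x3 intrinsics, pixels), "k1" (the pictures are not rectified: a ray, as slopes to the right and down, at radius r is drawn at 1 + k1 r^2 times it, then the intrinsics apply), "extrinsics" (4x4, takes a point from camera to world coordinates). Camera axes: x right, y up, looking along -z (the intrinsics and any distortion apply to the point x, -y, -z); pixel columns grow to the right and rows downward; lengths in mm; the calibration is good to about 2 mm. A picture is of the moment at which its call begins. There is no depth.
- job_done(): hands the job in, once; it reports no verdict.
The state is a dict: "clock": time; "joints": joint angles; "joint_vel": joint speeds; "joint_efforts": joint torques, N m; "position": TCP position; "ee_rot": TCP orientation; "contact_force": force on the tool from outside, world axes, zero at the start; "wrist_torque": the same for the moment, N m; "gripper_width": finger opening in mm.
Only numpy, scipy, OpenCV 4.12 (cv2) and the standard library are available. Lean on these libraries where they do the work, as an engineer would, in place of code of your own. Each camera call takes 0.05 s, during which the arm holds its last target. There are 200 camera calls.

### The job

Take the tea-brick press apart in strict order: first turn the brass wing nut until its slot lines up with the cross-bar on top of the stud, lift it off and lay it in the black metal tray. Then slide the slotted steel washer, by its turned-up lip and without lifting it, along the wooden deck until it lies flat on the deck completely clear of the pressing bar. Last, lift the pressing bar straight up off the stud and set it down with both feet on the cork mat; drop neither nut nor bar, and leave the two jars and the bowl alone.

Things in the scene. Friction and masses are not known exactly. Their poses are not given: they have to be found in the camera images.
- press: Fixed wooden press, base board 340 x 100 x 25 mm. Origin: on the table under the stud axis; z up; x runs along the board from stud to square steel mould (centre x +120 mm, inside 70 x 70, walls 14 mm high on the board). A light wooden deck, 80 mm wide, its top 57.5 mm above the table, runs from x -38 to -168 mm; 10 mm high stop batten at its end, from x -162.
- stud_head (a point): Centre of the steel cross-bar on top of the 8 mm stud, 95 mm above the table: 26 mm long along the press's x axis, 8 mm wide along y, 6 mm high. Fixed.
- nut_center (a point): Centre of the loose brass wing nut: flat-sided block 64 (x) x 31 (y, grip width) x 26 mm high, the lowest 6 mm only 26 mm long; an ear at each end (about 98 mm over the ears, ear tops 12 mm above the block). A slot 36 mm (along x) x 15 mm goes right through. Starts on the stud under the cross-bar with 3 mm play, on the washer, centre 76 mm above the table. z up.
- nut: The wing nut again (origin: centre of its underside, 13 mm below the point above; same axes; 80 g). It starts 50 to 90 degrees either way from the cross-bar, turns freely, and lifts off over the cross-bar (top 98 mm above the table) only when its x axis lies along the press's x axis within about 10 degrees, either way round.
- washer_slot (a point): Slotted steel washer: the point in its slot that starts on the stud axis, mid-thickness. Plate 4 mm thick, 52 mm wide (y), from x -74 to +24 mm of this point; slot 13 mm wide, open towards +x, so the washer leaves the stud by sliding along the press's -x, onto the deck. Its x is along the press's x. Starts on the pressing bar, underside 59 mm above the table.
- washer: The washer again (origin 2 mm below the slot point; 60 to 130 g). Two 4 mm high nibs at its +x edge keep it captive while the nut is on. It must slide 60 mm or more to be clear of the pressing bar and has room for about 85 mm before the stop batten.
- washer_lip (a point): Centre of the washer's turned-up lip: 8 mm thick (x), 44 mm wide (y), top 26 mm above the plate's underside; this point is 14 mm above the underside and 70 mm from the slot point towards -x. A fingertip between stud and lip (53 mm free to the cross-bar) can push it.
- bar_grip (a point): Centre of the dark wooden grip block on the loose pressing bar: 30 (x) x 22 (y, grip width) x 32 mm high, standing on the bar's top. x points along the bar from stud to steel foot. The feet's undersides are 50 mm below this point; the bar is 60 mm wide and runs from 119 mm behind to 71 mm ahead of it. Starts 75 mm above the table.
- pressbar: The pressing bar again (0.32 to 0.5 kg, balances at its grip block; origin: centre of the heel's underside). It must rise 75 mm straight up before its 40 x 24 mm hole is clear of the stud's cross-bar.
- bar_heel (a point): Centre of the underside of the bar's wooden heel (68 x 60 mm), on the hole's axis, 85 mm behind the grip block; level with the other foot.
- bar_foot (a point): Centre of the underside of the bar's square steel pressing foot (60 x 60 x 22 mm), 35 mm ahead of the grip block; starts in the mould.
- tray: Fixed black metal tray 150 (x) x 120 (y) x 18 mm, open at the top, walls and floor 3 mm. Origin: centre of its underside, on the table. It may stand left or right.
- mat: Fixed cork mat 250 (x) x 140 (y) x 6 mm. Origin: centre of its underside, on the table. It lies on the other side from the tray.
- jar_big: Bystander: glass jar 84 mm across, 105 mm high, beyond the press. Origin: centre of its underside.
- jar_small: Bystander: glass jar 64 mm across, 80 mm high, beyond the press. Origin: centre of its underside.
- bowl: Bystander: small wooden bowl 80 mm across, 35 mm high, beyond the press, between the jars. Origin: centre of its underside.
Mind the look-alikes: they are no part of the job. What is meant by the nut is not pink, and is the larger of those in its own colour. What is shaped like the pressbar but pink is not meant.

How it is judged:
By the outcome, as a careful person would: the job done as asked, in the order asked, and still so for the second after the job is handed in, with the robot touching nothing.
It also fails if it takes over 70 s, if anything falls off the work surface, if the arm or the gripper's body presses on something with over 40 N, if the wrist force passes 120 N, or if a joint passes its speed limit or range.

## Working session

There is one attempt and no reset: what is moved stays moved. The work goes in short steps, Python scripts to look and compute and a tool call to move; the robot and the scene stay as the last step left them, time stands still between calls to the robot, and variables do not carry over. Pictures are saved under pics/ and viewed, about 8 in all and at most 12, crops included, and the job is handed in when it is done.

Besides the shell and the picture viewer there is one more tool, called after "Emit:" by a JSON object that holds its "fn" and its "kwargs", one argument or row to a line. servo_tool: Moves the arm, as the interface text tells. Its arguments: {"type":"object","properties":{"rows":{"type":"array","items":{"type":"array","items":{"type":"number"}}}},"required":["rows"]}

```bash
mkdir -p pics; cat > h.py <<'E'
from bench import *
import numpy as np, cv2
def snap(n,f):
    d=get_image(n); cv2.imwrite(f'pics/{f}.png',d['image'][:,:,::-1]); np.savez(f'pics/{f}.npz',**{k:d[k] for k in('image','mtx','k1','extrinsics')}); return d
def load(f): return np.load(f'pics/{f}.npz')
def ray(d,u,v):
    K=np.array(d['mtx']);k=float(d['k1']);a=np.array([(u-K[0,2])/K[0,0],(v-K[1,2])/K[1,1]]);s=a.copy()
    for _ in range(20): s=a/(1+k*(s@s))
    E=np.array(d['extrinsics']); r=E[:3,:3]@np.array([s[0],-s[1],-1]); return E[:3,3],r
def onz(d,u,v,z):
    o,r=ray(d,u,v); return (o+r*(z-o[2])/r[2]).round(1)
def proj(d,p):
    E=np.array(d['extrinsics']);K=np.array(d['mtx']);c=E[:3,:3].T@(np.array(p)-E[:3,3]);s=np.array([c[0],-c[1]])/-c[2];s=s*(1+float(d['k1'])*(s@s));return (K[:2,:2]@s+K[:2,2]).round(1)
E
python3 - <<'E'
from h import *
for n in('top','side','wrist'):
    d=snap(n,n+'0'); print(n,d['mtx'][0][0],d['k1'],np.round(d['extrinsics'],2).tolist())
print(read_state())
a=np.hstack([load('top0')['image'],load('side0')['image']])
E
```

```text
top 368.07865414903125 0.022738918307559728 [[-0.01, 0.99, -0.12, 389.61], [-1.0, -0.01, 0.03, 11.45], [0.03, 0.12, 0.99, 1063.51], [0.0, 0.0, 0.0, 1.0]]
side 491.8345448577191 -0.09824409717667563 [[-0.81, 0.44, -0.39, 4.78], [-0.59, -0.62, 0.52, 627.66], [-0.01, 0.65, 0.76, 1035.83], [0.0, 0.0, 0.0, 1.0]]
wrist 318.29402537383845 -0.02768822258830968 [[-0.26, -0.92, -0.3, 84.0], [0.97, -0.24, -0.08, -624.76], [0.0, -0.31, 0.95, 374.78], [0.0, 0.0, 0.0, 1.0]]
{'clock': 0.15, 'joints': array([-1.05240789e+00,  3.85386256e-01,  6.96410653e-03, -3.02839681e-04,
       -1.19401053e+00, -2.58606575e-01]), 'joint_vel': array([ 0.00028695, -0.00235565,  0.00442531,  0.00164991,  0.00078773,
       -0.00070949]), 'joint_efforts': array([ 8.68137613e-05, -3.92678297e+01,  1.88582665e+01,  4.18860197e+00,
       -3.39848935e-03, -1.35908447e-06]), 'position': array([ 160.44895846, -603.63217834,  241.48587716]), 'ee_rot': array([-1.29470589e-01,  9.91582915e-01,  8.10521192e-04, -1.79660045e-04]), 'contact_force': array([ 0.58058726, -0.33869093, -0.68406675]), 'wrist_torque': array([-0.04479084, -0.02631562, -0.00094038]), 'gripper_width': 85.36977293493923}
```

View pics/top0.png

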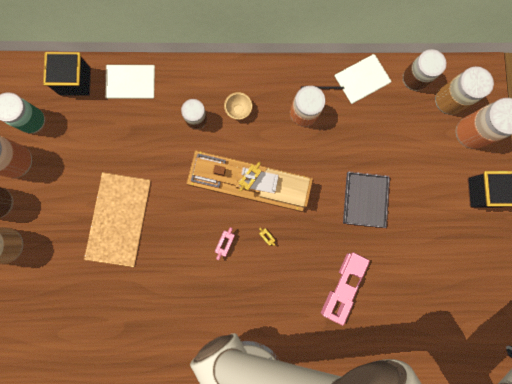

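View pics/side0.png

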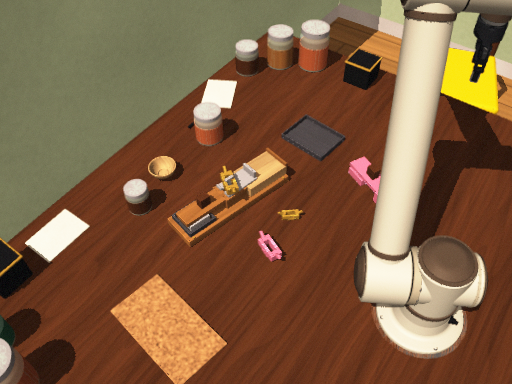

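Top view: the press is at about (250,181) with the mould to the left (+y). The nut is at about (250,177), the tray at (367,200), the mat at (118,220). Pink look-alikes and a small brass nut lie nearer the robot. Next I'll enlarge the press in both views.

```bash
python3 - <<'E'
from h import *
a=load('top0')['image'][145:215,180:320]; b=load('side0')['image'][145:245,160:300]
a=cv2.resize(a,None,fx=5,fy=4*1.25,interpolation=cv2.INTER_CUBIC)
cv2.imwrite('pics/ctop.png',a[:,:,::-1])
d=load('top0')
im=d['image']; hsv=cv2.cvtColor(im,cv2.COLOR_RGB2HSV)
# mat, tray via masks
def rect(mask,z,roi):
    m=np.zeros_like(mask);x0,y0,x1,y1=roi;m[y0:y1,x0:x1]=mask[y0:y1,x0:x1]
    cs,_=cv2.findContours(m,cv2.RETR_EXTERNAL,2);c=max(cs,key=cv2.contourArea)
    w=np.array([onz(d,*p[0],z)[:2] for p in c],np.float32);r=cv2.minAreaRect(w);print(r,cv2.contourArea(c));return r
rect(((hsv[:,:,2]>120)*255).astype(np.uint8),6,(75,160,160,280))
rect(((hsv[:,:,1]<90)*255).astype(np.uint8),18,(335,165,400,235))
rect(((hsv[:,:,2]>105)*255).astype(np.uint8),30,(183,145,320,215))
print(hsv[180,230],hsv[178,252],hsv[185,270],hsv[190,295],hsv[200,365],hsv[240,365])
E
```

```text
((450.54998779296875, 363.25), (344.1531677246094, 239.138671875), 1.0997542142868042) 9996.0
((499.1939697265625, -349.86358642578125), (124.96477508544922, 152.3641815185547), 83.19642639160156) 2157.0
((557.0380859375, -20.69195556640625), (390.80328369140625, 199.32537841796875), 89.76542663574219) 9105.0
[ 17 153 226] [ 17  37 226] [ 14  22 234] [ 18 102 252] [  6  28 126] [ 12 166 144]
```

View pics/ctop.png

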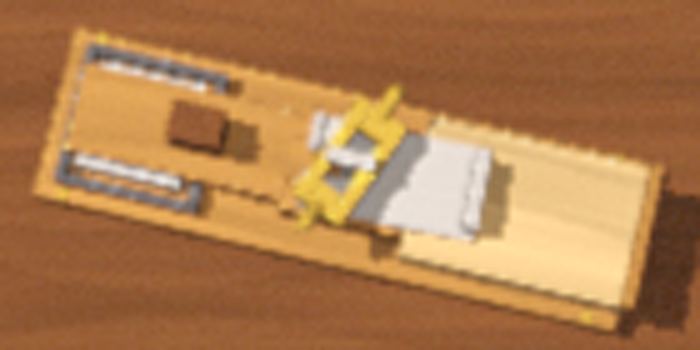

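The crop shows the nut's ears at crop (395,97) and (308,222), so it sits about 68° from the cross-bar. The cross-bar is at crop (352,158) and the lip at (475,190). Now to locate the press, tray and mat from corners.

```bash
python3 - <<'E'
from h import *
d=load('top0')
C=lambda x,y:(180+x/5,145+y/5)
print('crossbar',onz(d,*C(352,158),98))
print('board corners z25',[onz(d,*C(*p),25)[:2] for p in((80,30),(35,195),(615,328))])
print('deck end z57.5+10',[onz(d,*C(*p),67.5)[:2] for p in((662,165),)])
print('ears z101',[onz(d,*C(*p),101)[:2] for p in((395,97),(308,222))])
print('grip top z91',onz(d,*C(197,124),91))
for z,cs in((18,((348,172),(390,173),(387,228),(344,226))),(6,((103,174),(150,180),(135,266),(85,260)))):
    P=np.array([onz(d,*p,z)[:2] for p in cs]);print(P.mean(0),P.tolist())
s=load('side0'); print('side proj of crossbar', proj(s,onz(d,*C(352,158),98)))
st=read_state(); from scipy.spatial.transform import Rotation as R
print(R.from_quat(st['ee_rot']).as_matrix().round(3).tolist())
E
```

```text
crossbar [553.3 -15.5  98. ]
board corners z25 [array([641.1, 137.8]), array([545.5, 162.7]), array([ 467. , -165.7])]
deck end z57.5+10 [array([ 553.4, -187. ])]
ears z101 [array([585.5, -38.7]), array([518.7,   8.2])]
grip top z91 [573.5  67.1  91. ]
[ 497.875 -352.95 ] [[578.5, -300.8], [574.6, -423.0], [415.8, -405.3], [422.6, -282.7]]
[448.325 357.675] [[579.0, 405.6], [560.8, 271.6], [317.4, 307.7], [336.1, 445.8]]
side proj of crossbar [229.3 176.3]
[[-0.966, -0.257, -0.001], [-0.257, 0.966, 0.002], [0.0, 0.002, -1.0]]
```

Emit:
{"fn": "servo_tool", "kwargs": {
  "rows": [
    [1, -3.54, 3.12, 0, 0, 0, 0],
    [1, -3.54, 3.12, 0, 0, 0, 0],
    [1, -3.54, 3.12, 0, 0, 0, 0],
    [1, -3.54, 3.12, 0, 0, 0, 0],
    [1, -3.54, 3.12, 0, 0, 0, 0],
    [1, -3.54, 3.12, 0, 0, 0, 0],
    [1, -3.54, 3.12, 0, 0, 0, 0],
    [1, -3.54, 3.12, 0, 0, 0, 0],
    [1, -3.54, 3.12, 0, 0, 0, 0],
    [1, -3.54, 3.12, 0, 0, 0, 0],
    [1, -3.54, 3.12, 0, 0, 0, 0],
    [1, -3.54, 3.12, 0, 0, 0, 0]
  ]
}}

```text
clock: 1.35
position: [475.5, -131.1, 242.4]
ee_rot: [-0.13, 0.992, 0.0, 0.0]
contact_force: [0.4, -0.8, -0.5]
gripper_width: 85.6
```

Emit:
{"fn": "servo_tool", "kwargs": {
  "rows": [
    [1, -3.54, 3.12, 0, 0, 0, 0],
    [1, -3.54, 3.12, 0, 0, 0, 0],
    [1, -3.54, 3.12, 0, 0, 0, 0],
    [1, 0, 0, 0, 0, 0, -8.5],
    [1, 0, 0, 0, 0, 0, -8.5],
    [1, 0, 0, 0, 0, 0, -8.5],
    [1, 0, 0, 0, 0, 0, -8.5],
    [1, 0, 0, 0, 0, 0, -8.5],
    [1, 0, 0, 0, 0, 0, -8.5],
    [1, 0, 0, 0, 0, 0, -8.5],
    [1, 0, 0, 0, 0, 0, -8.5],
    [1, 0, 0, 0, 0, 0, -8.5]
  ]
}}

```text
clock: 2.55
position: [553.3, -15.3, 242.0]
ee_rot: [0.718, -0.696, -0.0, 0.0]
contact_force: [-0.6, 0.6, 0.4]
gripper_width: 84.9
```

Emit:
{"fn": "servo_tool", "kwargs": {
  "rows": [
    [1, 0, 0, 0, 0, 0, -8.5],
    [1, 0, 0, 0, 0, 0, -8.5],
    [1, 0, 0, 0, 0, 0, -8.5],
    [1, 0, 0, 0, 0, 0, -8.5],
    [1, 0, 0, 0, 0, 0, -8.5],
    [1, 0, 0, 0, 0, 0, -8.5],
    [1, 0, 0, 0, 0, 0, 0],
    [1, 0, 0, 0, 0, 0, 0]
  ]
}}

```text
clock: 3.35
position: [553.4, -15.3, 242.1]
ee_rot: [0.946, -0.324, -0.0, 0.0]
contact_force: [0.1, -0.6, 0.6]
gripper_width: 85.4
```

```bash
python3 - <<'E'
from h import *
snap('wrist','w1'); a=load('w1')['image']; 
cv2.imwrite('pics/w1b.png',cv2.resize(a,(800,600),interpolation=cv2.INTER_CUBIC)[:,:,::-1]); print(read_state()['joints'])
E
```

```text
[ 2.65095659e-01  2.63894374e-01 -1.69343203e-01 -9.17913552e-05
 -1.13788771e+00  6.46563559e-01]
```

View pics/w1b.png

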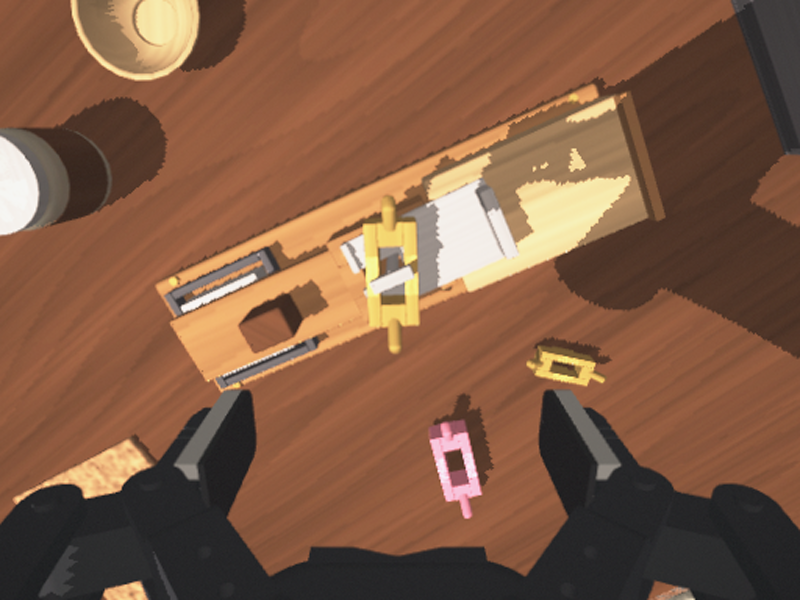

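Wrist view (800x600): the nut's ear tips are at (388,200) and (396,350), the cross-bar centre is at (391,280), and the nut's axis nearly matches tool x. The grip block top is at about (269,320) and the lip at (498,218).

```bash
python3 - <<'E'
from h import *
d=load('w1'); f=1.5625
P=lambda x,y,z:onz(d,x/f,y/f,z)[:2]
a,b=P(388,200,99),P(396,350,99);print('ears',a,b,(a+b)/2,np.degrees(np.arctan2(*(b-a)[::-1])))
c=P(390,280,98);print('crossbar',c)
# block corners top z 89
q=np.array([P(364,222,89),P(416,222,89),P(418,326,89),P(368,326,89)]);print('nut block',q.tolist(),q.mean(0))
e1,e2=P(371,287,98),P(411,272,98);print('cb ends',e1,e2,np.degrees(np.arctan2(*(e1-e2)[::-1])))
hsv=cv2.cvtColor(d['image'],cv2.COLOR_RGB2HSV)
print('deck',[P(*p,67.5) for p in((628,95),(663,218))], 'grip',P(269,305,91))
print('lip top ends z85',P(483,181,85),P(517,256,85))
s=load('side0')
from itertools import product
# brass nut contour in wrist: hue ~ 22-30, sat high
print(hsv[int(225/f),int(372/f)],hsv[int(310/f),int(372/f)])
E
```

```text
ears [592.2 -39.9] [518.4  11.9] [555.3 -14. ] 144.93509769345084
crossbar [555.2 -12.3]
nut block [[589.9, -20.3], [571.4, -44.0], [519.2, -6.0], [538.2, 18.4]] [554.675 -12.975]
cb ends [558.6  -0.9] [551.5 -24.9] 73.5200267181539
deck [array([ 551.8, -184.8]), array([ 475.5, -166.3])] grip [586.2  56.7]
lip top ends z85 [566.1 -88.3] [517.4 -79.3]
[ 22 141 242] [ 24 133 245]
```

Emit:
{"fn": "servo_tool", "kwargs": {
  "rows": [
    [0.75, 0, -0.24, 0, 0, 0, -2.5],
    [0.75, 0, 0, 4, 0, 0, 0],
    [0.75, 0, 0, 4, 0, 0, 0],
    [0.75, 0, 0, 3, 0, 0, 0],
    [0.75, 0, 0, 3, 0, 0, 0],
    [0.75, 0, 0, 2.4, 0, 0, 0],
    [0.75, 0, 0, 0, 0, 0, 0],
    [0.3, 0, 0, 0, 0, 0, 0],
    [0, 0, 0, 0, 0, 0, 0],
    [0, 0, 0, 0, 0, 0, 0],
    [0, 0, 0, 0, 0, 0, 0],
    [0, 0, 0, 0, 0, 0, 0]
  ]
}}

```text
clock: 4.6
position: [556.3, -13.1, 80.3]
ee_rot: [0.953, -0.301, 0.002, -0.001]
contact_force: [-1.2, 0.5, 6.2]
gripper_width: 29.4
```

Emit:
{"fn": "servo_tool", "kwargs": {
  "rows": [
    [0, 0, 0, -0.15, 0, 0, 0],
    [0, 0, 0, 0, 0, 0, 7.6],
    [0, 0, 0, 0, 0, 0, 7.6],
    [0, 0, 0, 0, 0, 0, 7.6],
    [0, 0, 0, 0, 0, 0, 7.6]
  ]
}}

```text
clock: 5.1
position: [555.4, -13.3, 80.3]
ee_rot: [0.84, -0.543, 0.0, -0.0]
contact_force: [0.5, 0.2, 1.2]
gripper_width: 29.8
```

Emit:
{"fn": "servo_tool", "kwargs": {
  "rows": [
    [0, 0, 0, 0, 0, 0, 7.6],
    [0, 0, 0, 0, 0, 0, 7.6],
    [0, 0, 0, 0, 0, 0, 7.6],
    [0, 0, 0, 0, 0, 0, 7.6],
    [0, 0, 0, 0, 0, 0, 7.6],
    [0, 0, 0, 0, 0, 0, 0],
    [0, 0, 0, 0, 0, 0, 0]
  ]
}}

```text
clock: 5.8
position: [555.4, -13.3, 80.3]
ee_rot: [-0.62, 0.785, -0.0, 0.0]
contact_force: [-0.4, 0.4, 4.1]
gripper_width: 30.1
```

```bash
python3 - <<'E'
from h import *
d=snap('wrist','w2'); s=snap('side','s2'); a=d['image']; 
b=cv2.resize(s['image'][140:250,160:310],(450,330),interpolation=cv2.INTER_CUBIC);w=cv2.resize(a,(440,330))
cv2.imwrite('pics/c2.png',np.hstack([w[:,:350],b])[:,:,::-1])
print(read_state()['contact_force'],read_state()['wrist_torque'],read_state()['position'])
E
```

```text
[-0.3643217   0.10206181  3.79157314] [ 0.05517031 -0.01772012  0.00751105] [555.35333267 -13.33985033  80.31415578]
```

View pics/c2.png

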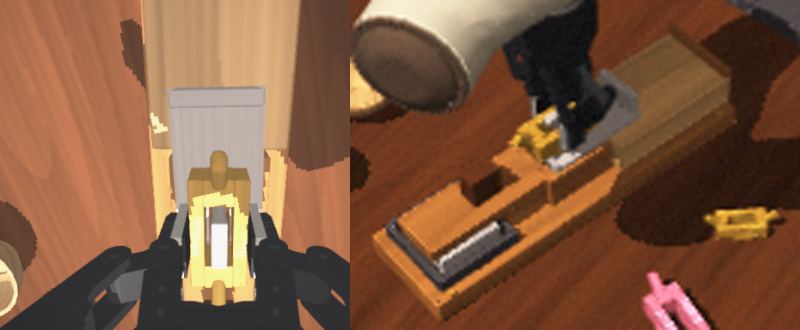

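The wrist part shows the slot (x 205–233) parallel to the cross-bar (centred at x 219) and the nut held between the pads. Lifting gently.

Emit:
{"fn": "servo_tool", "kwargs": {
  "rows": [
    [0, 0, 0, -0.5, 0, 0, 0],
    [0, 0, 0, -1, 0, 0, 0],
    [0, 0, 0, -1, 0, 0, 0],
    [0, 0, 0, -1, 0, 0, 0],
    [0, 0, 0, 0, 0, 0, 0]
  ]
}}

```text
clock: 6.4
position: [556.2, -13.2, 116.9]
ee_rot: [-0.619, 0.785, -0.001, 0.002]
contact_force: [0.6, 0.7, -0.2]
gripper_width: 30.0
```

Emit:
{"fn": "servo_tool", "kwargs": {
  "rows": [
    [0, 0, 0, -3, 0, 0, 0],
    [0, 0, 0, -2.5, 0, 0, 0],
    [0, 4.3, -0.29, 0, 0, 0, 0],
    [0, 4.3, -0.29, 0, 0, 0, 0],
    [0, 4.3, -0.29, 0, 0, 0, 0],
    [0, 4.3, -0.29, 0, 0, 0, 0],
    [0, 4.3, -0.29, 0, 0, 0, 0],
    [0, 4.3, -0.29, 0, 0, 0, 0],
    [0, 4.3, -0.29, 0, 0, 0, 0],
    [0, 4.3, -0.29, 0, 0, 0, 0]
  ]
}}

```text
clock: 7.4
position: [496.4, -354.8, 169.7]
ee_rot: [-0.619, 0.785, 0.0, 0.0]
contact_force: [1.2, -0.8, -0.6]
gripper_width: 29.8
```

Emit:
{"fn": "servo_tool", "kwargs": {
  "rows": [
    [0, 0, 0, 0, 0, 0, 8.3],
    [0, 0, 0, 0, 0, 0, 8.3],
    [0, 0, 0, 0, 0, 0, 8.3],
    [0, 0, 0, 0, 0, 0, 8.3],
    [0, 0, 0, 0, 0, 0, 8.3],
    [0, 0, 0, 0, 0, 0, 8.3],
    [0, 0, 0, 0, 0, 0, 8.3],
    [0, 0, 0, 0, 0, 0, 8.3],
    [0, 0, 0, 0, 0, 0, 8.3],
    [0, 0, 0, 0, 0, 0, 8.3],
    [0, 0, 0, 0, 0, 0, 0],
    [0, 0, 0, 0, 0, 0, 0]
  ]
}}

```text
clock: 8.6
position: [497.0, -353.2, 169.6]
ee_rot: [0.055, 0.998, 0.0, -0.0]
contact_force: [0.8, -0.1, -0.8]
gripper_width: 29.8
```

```bash
python3 - <<'E'
from h import *
d=snap('wrist','w3'); s=snap('side','s3'); print(read_state()['joints'].round(2))
b=cv2.resize(s['image'][60:210,250:400],(350,350),interpolation=cv2.INTER_CUBIC);w=cv2.resize(d['image'],(450,338))
cv2.imwrite('pics/c3.png',np.hstack([np.vstack([w,w[:12]]),b])[:,:,::-1])
E
```

```text
[-0.35  0.42 -0.13 -0.   -1.02 -1.33]
```

View pics/c3.png

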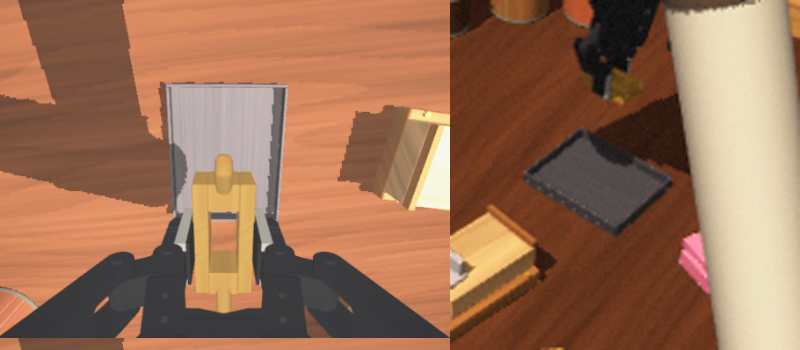

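The nut is held and centred over the tray, whose far corners in the wrist part are at (170,85) and (287,85). Lowering.

Emit:
{"fn": "servo_tool", "kwargs": {
  "rows": [
    [0, 0, 0, 4, 0, 0, 0],
    [0, 0, 0, 4, 0, 0, 0],
    [0, 0, 0, 3, 0, 0, 0],
    [0, 0, 0, 2, 0, 0, 0],
    [0, 0, 0, 1, 0, 0, 0],
    [0, 0, 0, 0.6, 0, 0, 0],
    [0, 0, 0, 0.2, 0, 0, 0],
    [0, 0, 0, 0, 0, 0, 0]
  ]
}}

```text
clock: 9.5
position: [497.8, -353.6, 22.7]
ee_rot: [0.057, 0.998, -0.0, 0.001]
contact_force: [-0.6, 0.9, -1.2]
gripper_width: 29.8
```

Emit:
{"fn": "servo_tool", "kwargs": {
  "rows": [
    [0, 0, 0, 0.1, 0, 0, 0],
    [0, 0, 0, 0.1, 0, 0, 0],
    [0, 0, 0, 0, 0, 0, 0]
  ]
}}

```text
clock: 9.8
position: [497.5, -353.4, 20.4]
ee_rot: [0.057, 0.998, -0.0, 0.001]
contact_force: [-0.0, 0.3, 0.8]
gripper_width: 29.9
```

Emit:
{"fn": "servo_tool", "kwargs": {
  "rows": [
    [0, 0, 0, 0.05, 0, 0, 0],
    [0.6, 0, 0, 0, 0, 0, 0],
    [0.6, 0, 0, 0, 0, 0, 0],
    [0.6, 0, 0, 0, 0, 0, 0],
    [0.6, 0, 0, -1, 0, 0, 0],
    [0.6, 0, 0, -3, 0, 0, 0],
    [0.6, 0, 0, -5, 0, 0, 0],
    [0.6, 0, 0, -5, 0, 0, 0]
  ]
}}

```text
clock: 10.6
position: [496.6, -353.2, 160.9]
ee_rot: [0.057, 0.998, 0.0, -0.001]
contact_force: [0.5, -0.9, 0.4]
gripper_width: 51.5
```

Emit:
{"fn": "servo_tool", "kwargs": {
  "rows": [
    [0.6, 0, 0, 0, 0, 0, -8.3],
    [0.6, 0, 0, 0, 0, 0, -8.3],
    [0.6, 0, 0, 0, 0, 0, -8.3],
    [0.6, 0, 0, 0, 0, 0, -8.3],
    [0.6, 0, 0, 0, 0, 0, -8.3],
    [0.6, 0, 0, 0, 0, 0, -8.3],
    [0.6, 0, 0, 0, 0, 0, -8.3],
    [0.6, 0, 0, 0, 0, 0, -8.3],
    [0.6, 0, 0, 0, 0, 0, -8.3],
    [0.6, 0, 0, 0, 0, 0, -8.3],
    [0, 0, 0, 0, 0, 0, 0],
    [0, 0, 0, 0, 0, 0, 0]
  ]
}}

```text
clock: 11.8
position: [497.2, -353.3, 159.8]
ee_rot: [-0.618, 0.786, -0.0, 0.0]
contact_force: [1.1, 0.6, -0.5]
gripper_width: 22.9
```

```bash
python3 - <<'E'
from h import *
d=snap('top','t4'); print(read_state()['position'],read_state()['ee_rot'])
a=d['image'][145:215,180:320]; b=d['image'][160:240,330:400]
cv2.imwrite('pics/c4.png',np.hstack([cv2.resize(a,(560,280),interpolation=cv2.INTER_CUBIC),cv2.resize(b,(240,280))])[:,:,::-1])
E
```

```text
[ 497.14420636 -353.3128085   159.64369035] [-6.17982115e-01  7.86192140e-01 -1.37990830e-04  7.29994357e-05]
```

View pics/c4.png

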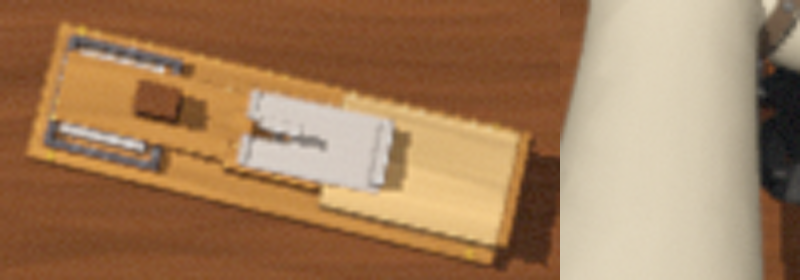

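The stud is bare and the washer is in place, with its lip at crop (380,153). The arm hides the tray. Moving in between stud and lip with fingers shut.

Emit:
{"fn": "servo_tool", "kwargs": {
  "rows": [
    [0, -4.33, 0.34, 0, 0, 0, 0],
    [0, -4.33, 0.34, 0, 0, 0, 0],
    [0, -4.33, 0.34, 0, 0, 0, 0],
    [0, -4.33, 0.34, 0, 0, 0, 0],
    [0, -4.33, 0.34, 0, 0, 0, 0],
    [0, -4.33, 0.34, 0, 0, 0, 0],
    [0, -4.33, 0.34, 0, 0, 0, 0],
    [0, 0, 0, 4, 0, 0, 0],
    [0, 0, 0, 1, 0, 0, 0],
    [0, 0, 0, 0, 0, 0, 0]
  ]
}}

```text
clock: 12.85
position: [543.4, -53.5, 107.7]
ee_rot: [-0.619, 0.786, 0.001, -0.002]
contact_force: [-0.1, -0.3, 0.0]
gripper_width: 0.1
```

```bash
python3 - <<'E'
from h import *
d=load('t4'); st=read_state();print(st['position'],st['ee_rot'],st['gripper_width'])
print('lip',onz(d,180+380/4,145+153/4,85))
w=snap('wrist','w5'); n=snap('top','t5')['image'][160:240,330:400]
cv2.imwrite('pics/c5.png',np.hstack([cv2.resize(w['image'],(480,360)),cv2.resize(n,(315,360))])[:,:,::-1])
E
```

```text
[543.35845754 -53.46822897 107.6616545 ] [-0.61852791  0.78575868  0.00116971 -0.00227087] 0.0835982874119031
lip [536.9 -81.9  85. ]
```

View pics/c5.png

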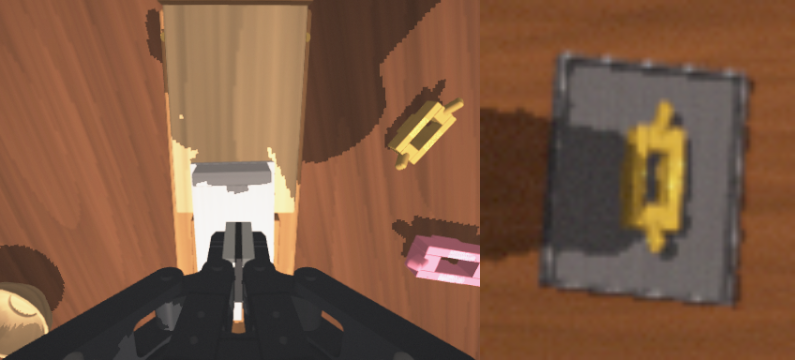

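The nut lies in the tray and the shut fingers are on the washer's centreline (lip at (232,172)). Going down and pushing.

Emit:
{"fn": "servo_tool", "kwargs": {
  "rows": [
    [0, 0, 0, 2, 0, 0, 0],
    [0, 0, 0, 0.9, 0, 0, 0],
    [0, 0.5, 0, 0, 0, 0, 0],
    [0, 0.8, 0, 0, 0, 0, 0],
    [0, 0.8, 0, 0, 0, 0, 0],
    [0, 0.8, 0, 0, 0, 0, 0],
    [0, 0.8, 0, 0, 0, 0, 0],
    [0, 0.8, 0, 0, 0, 0, 0],
    [0, 0, 0, 0, 0, 0, 0]
  ]
}}

```text
clock: 13.85
position: [533.9, -97.8, 80.4]
ee_rot: [-0.618, 0.786, 0.0, -0.0]
contact_force: [-0.7, -0.9, -0.1]
gripper_width: 0.3
```

Emit:
{"fn": "servo_tool", "kwargs": {
  "rows": [
    [0, 0.8, 0, 0, 0, 0, 0],
    [0, 0.8, 0, 0, 0, 0, 0],
    [0, 0.8, 0, 0, 0, 0, 0],
    [0, 0.8, 0, 0, 0, 0, 0],
    [0, 0.6, 0, 0, 0, 0, 0],
    [0, 0.2, 0, 0, 0, 0, 0],
    [0, 0, 0, 0, 0, 0, 0]
  ]
}}

```text
clock: 14.55
position: [524.6, -136.1, 80.2]
ee_rot: [-0.619, 0.786, 0.0, -0.0]
contact_force: [-0.0, 0.1, 0.4]
gripper_width: -0.1
```

```bash
python3 - <<'E'
from h import *
w=snap('wrist','w6'); t=snap('side','s6')['image'][130:250,160:310]
cv2.imwrite('pics/c6.png',np.hstack([cv2.resize(w['image'],(400,300)),cv2.resize(t,(375,300),interpolation=cv2.INTER_CUBIC)])[:,:,::-1])
E
```

```text
(no output)
```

View pics/c6.png

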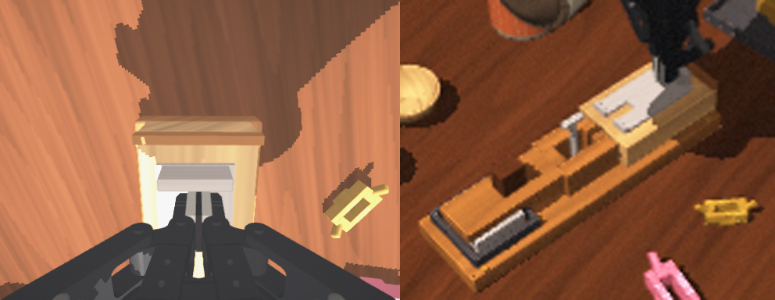

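The side part shows the washer flat on the deck, off the bar, with its slot end at (590,103). I'll back off, go above the grip block, and check with numbers.

Emit:
{"fn": "servo_tool", "kwargs": {
  "rows": [
    [0, -0.5, 0, 0, 0, 0, 0],
    [0, 0, 0, -3, 0, 0, 0],
    [0, 0, 0, -4, 0, 0, 0],
    [0.6, -4.2, 0, 0, 0, 0, 0],
    [0.6, -4.2, 0, 0, 0, 0, 0],
    [0.6, -4.2, 0, 0, 0, 0, 0],
    [0.6, -4, 0, 0, 0, 0, 0],
    [0.6, -4, 0, 0, 0, 0, 0],
    [0.6, 0, 0, 0, 0, 0, 0],
    [0.6, 0, 0, 0, 0, 0, 0]
  ]
}}

```text
clock: 15.65
position: [574.0, 70.7, 149.9]
ee_rot: [-0.62, 0.785, 0.0, -0.0]
contact_force: [-0.3, -0.0, -0.6]
gripper_width: 51.6
```

```bash
python3 - <<'E'
from h import *
st=read_state();print(st['position'],st['ee_rot'],st['gripper_width'],st['joints'].round(2))
w=snap('wrist','w7'); t=snap('top','t7')
cv2.imwrite('pics/c7.png',np.hstack([cv2.resize(w['image'],(400,300)),cv2.resize(t['image'][145:220,205:320],(400,300),interpolation=cv2.INTER_CUBIC)])[:,:,::-1])
E
```

```text
[573.99941196  70.70743423 149.93510088] [-6.19851498e-01  7.84719004e-01  1.82185209e-04 -4.14655986e-04] 51.640937215800534 [ 0.4   0.39 -0.24 -0.   -0.95 -0.64]
```

View pics/c7.png

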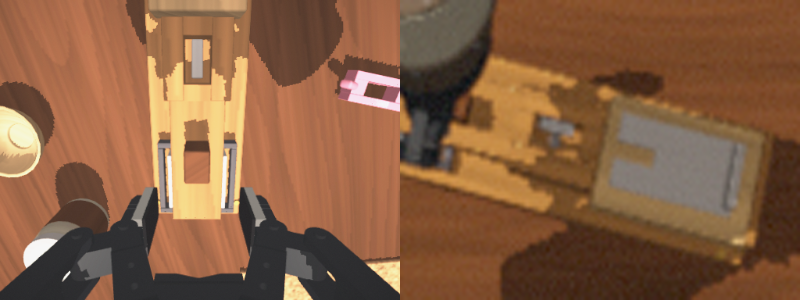

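```bash
python3 - <<'E'
from h import *
d=load('w7'); X=np.array([.235,.972,0]);Y=np.array([-.972,.235,0])
g=np.array([554.5,-14,0])+85*X
for z in(91,59): print(z,[ (proj(d,g+a*15*X+b*11*Y+[0,0,z])/1.28).round(0).tolist() for a,b in((-1,-1),(-1,1),(1,1),(1,-1))])
print('crossbar',(proj(d,[554.5,-14,98])/1.28))
im=cv2.resize(d['image'],(400,300)); print(im[135:190:4,197].tolist()); print(im[175,178:218:2].tolist())
E
```

```text
91 [[184.0, 149.0], [211.0, 149.0], [211.0, 182.0], [185.0, 182.0]]
59 [[186.0, 138.0], [209.0, 138.0], [209.0, 168.0], [186.0, 168.0]]
crossbar [197.890625  57.5     ]
[[163, 113, 76], [162, 113, 75], [84, 57, 45], [85, 57, 45], [126, 81, 60], [197, 122, 84], [194, 121, 84], [184, 115, 80], [189, 119, 82], [181, 113, 80], [192, 120, 84], [190, 119, 83], [219, 150, 99], [246, 204, 128]]
[[247, 214, 134], [247, 216, 136], [247, 217, 136], [178, 120, 81], [185, 116, 81], [185, 115, 80], [183, 115, 80], [183, 114, 80], [193, 120, 84], [195, 121, 85], [191, 120, 84], [188, 118, 81], [189, 116, 81], [191, 120, 83], [193, 121, 84], [175, 110, 78], [243, 193, 121], [247, 213, 134], [247, 214, 135], [247, 214, 135]]
```

The right part shows the washer fully on the deck (edge at 610, deck edge at 598). The block's projection matches to 1 px, so grasping.

Emit:
{"fn": "servo_tool", "kwargs": {
  "rows": [
    [0.6, 0.2, 0, 3, 0, 0, 0],
    [0.6, 0, 0, 3, 0, 0, 0],
    [0.6, 0, 0, 1.5, 0, 0, 0],
    [0.3, 0, 0, 0, 0, 0, 0],
    [0, 0, 0, 0, 0, 0, 0],
    [0, 0, 0, 0, 0, 0, 0],
    [0, 0, 0, 0, 0, 0, 0],
    [0, 0, 0, 0, 0, 0, 0],
    [0, 0, 0, 0, 0, 0, 0],
    [0, 0, 0, 0, 0, 0, 0]
  ]
}}

```text
clock: 16.75
position: [574.2, 67.3, 76.1]
ee_rot: [-0.619, 0.785, -0.0, 0.0]
contact_force: [0.0, -3.6, 1.7]
gripper_width: 21.5
```

Now the straight lift, gently at first.

Emit:
{"fn": "servo_tool", "kwargs": {
  "rows": [
    [0, 0, 0, -0.5, 0, 0, 0],
    [0, 0, 0, -0.8, 0, 0, 0],
    [0, 0, 0, -1, 0, 0, 0],
    [0, 0, 0, -1, 0, 0, 0],
    [0, 0, 0, 0, 0, 0, 0]
  ]
}}

```text
clock: 17.25
position: [575.1, 68.1, 110.5]
ee_rot: [-0.619, 0.785, -0.001, 0.002]
contact_force: [0.8, 0.5, -4.5]
gripper_width: 21.0
```

Emit:
{"fn": "servo_tool", "kwargs": {
  "rows": [
    [0, 0, 0, -1.5, 0, 0, 0],
    [0, 0, 0, -2, 0, 0, 0],
    [0, 0, 0, -2, 0, 0, 0],
    [0, 0, 0, -1.5, 0, 0, 0],
    [0, 0, 0, -1, 0, 0, 0],
    [0, 0, 0, 0, 0, 0, 0],
    [0, 0, 0, 0, 0, 0, 0]
  ]
}}

```text
clock: 17.95
position: [573.2, 67.5, 187.6]
ee_rot: [-0.619, 0.785, 0.0, -0.0]
contact_force: [0.0, -0.7, -5.1]
gripper_width: 20.9
```

```bash
python3 - <<'E'
from h import *
st=read_state();print(st['position'],st['ee_rot'],st['gripper_width'],st['joints'].round(2),st['contact_force'],st['wrist_torque'])
t=snap('side','s8')
# mat corner refinement from top0: cork hue mask
d=load('top0');hsv=cv2.cvtColor(d['image'],cv2.COLOR_RGB2HSV);m=((hsv[:,:,2]>180)&(hsv[:,:,0]<25)).astype(np.uint8);r=np.zeros_like(m);r[160:280,75:165]=m[160:280,75:165]
r=cv2.morphologyEx(r,cv2.MORPH_CLOSE,np.ones((3,3)));c=max(cv2.findContours(r,0,2)[0],key=cv2.contourArea)
print(cv2.minAreaRect(np.array([onz(d,*p[0],6)[:2] for p in c],np.float32)))
cv2.imwrite('pics/c8.png',cv2.resize(t['image'],(600,450))[:,:,::-1])
E
```

```text
[573.21311238  67.50750521 187.59512004] [-6.18870830e-01  7.85492476e-01  4.70525379e-04 -4.93783818e-04] 20.887946129174647 [ 0.4   0.35 -0.19 -0.   -1.03 -0.63] [ 3.81572866e-03 -7.43404638e-01 -5.08346490e+00] [ 0.00731294  0.04402676 -0.03855324]
((450.23614501953125, 361.10980224609375), (140.9407501220703, 252.10003662109375), 80.62486267089844)
```

View pics/c8.png

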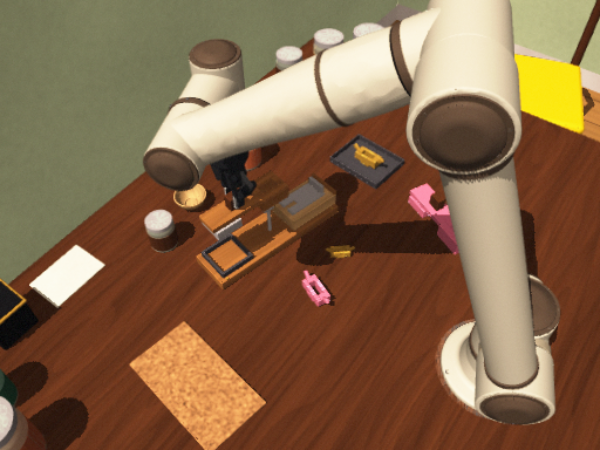

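The bar hangs level and free of the stud. The washer is on the deck, the nut is in the tray, and the mat lies clear at (197,385). Carrying the bar over and turning it.

Emit:
{"fn": "servo_tool", "kwargs": {
  "rows": [
    [0, -1.4, 1.2, 0, 0, 0, 0],
    [0, -2.8, 2.34, 0, 0, 0, 0],
    [0, -2.8, 2.34, 0, 0, 0, 0],
    [0, -2.8, 2.34, 0, 0, 0, 0],
    [0, -2.8, 2.34, 0, 0, 0, 0],
    [0, -2.8, 2.34, 0, 0, 0, 0],
    [0, -2.8, 2.34, 0, 0, 0, 0],
    [0, -2.8, 2.34, 0, 0, 0, 0],
    [0, -2.8, 2.34, 0, 0, 0, 0],
    [0, -1.7, 1.35, 0, 0, 0, 0],
    [0, 0, 0, 0, 0, 0, 0]
  ]
}}

```text
clock: 19.1
position: [425.2, 367.4, 187.0]
ee_rot: [-0.62, 0.784, 0.0, -0.001]
contact_force: [-1.1, 0.2, -4.6]
gripper_width: 21.2
```

Emit:
{"fn": "servo_tool", "kwargs": {
  "rows": [
    [0, 0, 0, 0, 0, 0, -4],
    [0, 0, 0, 0, 0, 0, -7],
    [0, 0, 0, 0, 0, 0, -7],
    [0, 0, 0, 0, 0, 0, -7],
    [0, 0, 0, 0, 0, 0, -7],
    [0, 0, 0, 0, 0, 0, -7],
    [0, 0, 0, 0, 0, 0, -7],
    [0, 0, 0, 0, 0, 0, -7],
    [0, 0, 0, 0, 0, 0, -7],
    [0, 0, 0, 0, 0, 0, -7]
  ]
}}

```text
clock: 20.1
position: [426.6, 364.0, 187.2]
ee_rot: [0.95, -0.311, -0.0, 0.001]
contact_force: [0.5, 0.0, -5.1]
gripper_width: 21.1
```

Emit:
{"fn": "servo_tool", "kwargs": {
  "rows": [
    [0, 0, 0, 0, 0, 0, -7],
    [0, 0, 0, 0, 0, 0, -7],
    [0, 0, 0, 0, 0, 0, -7],
    [0, 0, 0, 0, 0, 0, -6],
    [0, 0, 0, 0, 0, 0, 0],
    [0, 0, 0, 0, 0, 0, 0]
  ]
}}

```text
clock: 20.7
position: [426.6, 364.5, 187.6]
ee_rot: [0.996, -0.084, -0.0, 0.001]
contact_force: [-0.3, 0.0, -5.4]
gripper_width: 20.7
```

```bash
python3 - <<'E'
from h import *
st=read_state();print(st['position'],st['ee_rot'],st['gripper_width'],st['joints'].round(2),st['contact_force'],st['wrist_torque'])
t=snap('side','s9');w=snap('wrist','w9')
cv2.imwrite('pics/c9.png',np.hstack([cv2.resize(t['image'][200:384,60:300],(400,307)),cv2.resize(w['image'],(400,307))])[:,:,::-1])
E
```

```text
[426.60877804 364.48533276 187.63753673] [ 9.96433454e-01 -8.43791750e-02 -4.04328859e-04  6.03236990e-04] 20.70298519418571 [ 1.    0.32 -0.23 -0.   -1.02  0.41] [-3.28751588e-01  5.23438751e-03 -5.36046332e+00] [ 0.00181657 -0.02424388 -0.01504756]
```

View pics/c9.png

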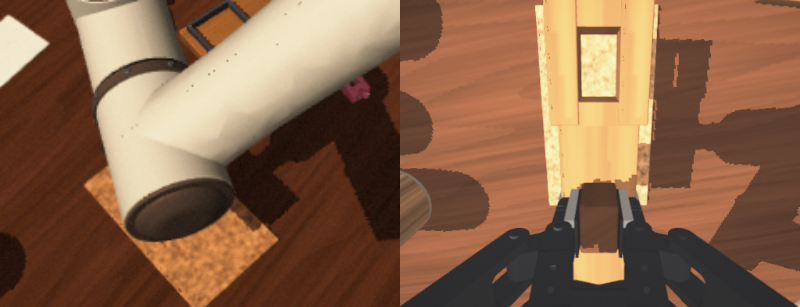

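The bar is over the mat and parallel to it, with cork showing on both sides. Lowering.

Emit:
{"fn": "servo_tool", "kwargs": {
  "rows": [
    [0, 0, 0, 2, 0, 0, 0],
    [0, 0, 0, 3, 0, 0, 0],
    [0, 0, 0, 3, 0, 0, 0],
    [0, 0, 0, 2, 0, 0, 0],
    [0, 0, 0, 1.5, 0, 0, 0],
    [0, 0, 0, 0.8, 0, 0, 0],
    [0, 0, 0, 0.4, 0, 0, 0],
    [0, 0, 0, 0, 0, 0, 0],
    [0, 0, 0, 0, 0, 0, 0]
  ]
}}

```text
clock: 21.7
position: [427.1, 365.7, 62.2]
ee_rot: [0.997, -0.083, 0.001, -0.001]
contact_force: [-0.5, 0.7, -4.7]
gripper_width: 20.7
```

Emit:
{"fn": "servo_tool", "kwargs": {
  "rows": [
    [0, 0, 0, 0.1, 0, 0, 0],
    [0, 0, 0, 0.1, 0, 0, 0],
    [0, 0, 0, 0, 0, 0, 0]
  ]
}}

```text
clock: 22.0
position: [426.6, 365.2, 59.5]
ee_rot: [0.997, -0.083, 0.0, -0.0]
contact_force: [0.5, 0.7, -4.2]
gripper_width: 20.7
```

Emit:
{"fn": "servo_tool", "kwargs": {
  "rows": [
    [0, 0, 0, 0.1, 0, 0, 0],
    [0, 0, 0, 0.1, 0, 0, 0],
    [0, 0, 0, 0, 0, 0, 0],
    [0, 0, 0, 0, 0, 0, 0]
  ]
}}

```text
clock: 22.4
position: [426.6, 365.1, 57.2]
ee_rot: [0.997, -0.083, -0.0, 0.0]
contact_force: [0.2, -0.2, -5.0]
gripper_width: 20.8
```

Emit:
{"fn": "servo_tool", "kwargs": {
  "rows": [
    [0, 0, 0, 0.1, 0, 0, 0],
    [0, 0, 0, 0, 0, 0, 0],
    [0, 0, 0, 0, 0, 0, 0]
  ]
}}

```text
clock: 22.7
position: [426.7, 365.4, 57.0]
ee_rot: [0.997, -0.083, 0.0, -0.0]
contact_force: [-1.7, -1.0, 2.3]
gripper_width: 21.0
```

Force went from -5 to +2.3 N, so the bar is resting on the mat. Releasing and retreating.

Emit:
{"fn": "servo_tool", "kwargs": {
  "rows": [
    [0.3, 0, 0, 0, 0, 0, 0],
    [0.5, 0, 0, 0, 0, 0, 0],
    [0.5, 0, 0, 0, 0, 0, 0],
    [0.5, 0, 0, 0, 0, 0, 0],
    [0.5, 0, 0, -1, 0, 0, 0],
    [0.5, 0, 0, -3, 0, 0, 0],
    [0.5, 0, 0, -4, 0, 0, 0],
    [0.5, 0, 0, -4, 0, 0, 0],
    [0.5, 3, -4, 0, 0, 0, 0],
    [0.5, 3, -4, 0, 0, 0, 0],
    [0.5, 3, -4, 0, 0, 0, 0],
    [0.5, 0, 0, 0, 0, 0, 0]
  ]
}}

```text
clock: 23.9
position: [538.4, 471.6, 173.0]
ee_rot: [0.997, -0.083, 0.0, 0.0]
contact_force: [-0.9, -0.8, -1.3]
gripper_width: 42.9
```

```bash
python3 - <<'E'
from h import *
st=read_state();print(st['position'],st['contact_force'])
snap('side','s10');t=snap('top','t10')
cv2.imwrite('pics/c10.png',cv2.resize(t['image'][70:300,60:410],(800,526),interpolation=cv2.INTER_CUBIC)[:,:,::-1])
E
```

```text
[538.4477094  471.63077038 172.998071  ] [-0.87470398 -0.78496688 -1.29933387]
```

The viewer limit is reached, so the last check is numeric.

```bash
python3 - <<'E'
from h import *
a=load('top0')['image'].astype(int);d=load('t10');b=d['image'].astype(int)
df=(abs(a-b).max(2)>60).astype(np.uint8); df=cv2.morphologyEx(df,cv2.MORPH_OPEN,np.ones((3,3)))
n,l,s,c=cv2.connectedComponentsWithStats(df)
for i in range(1,n):
    if s[i,4]>15: print(s[i],c[i].round())
X=np.array([-.986,.163,0]);Y=np.array([.163,.986,0]);g=np.array([426.7,365.2,0])
print('pred grip top px',proj(d,g+[0,0,72]),'corners of bar top z40',[proj(d,g+p*X+q*Y+[0,0,40]).tolist() for p,q in((-119,-30),(-119,30),(71,30),(71,-30))])
def asc(n,x0,y0,x1,y1):
    for r in b[y0:y1:3,x0:x1:3]: print(' '.join('%02x'%(v[0]//8*0+v[1]) for v in r))
asc('',78,168,160,274)
for r in (('jarS',193,112),('bowl',238,106),('jarB',308,104)): print(r[0],abs(a-b)[r[2]-12:r[2]+12,r[1]-12:r[1]+12].mean())
E
```

```text
[  0 144  13  25 230] [  6. 156.]
[ 22 154  11  21 147] [ 27. 164.]
[194 158   7  17  71] [197. 166.]
[215 166   5   4  20] [217. 168.]
[242 168   6   6  34] [244. 170.]
[214 171   5   4  18] [216. 172.]
[226 170   5   7  32] [228. 173.]
[  0 175  31  13 263] [ 14. 182.]
[ 52 175  12  11  80] [ 59. 181.]
[219 177   5   4  19] [221. 179.]
[252 176  21  20 177] [261. 185.]
[276 176  24  18 309] [287. 185.]
[302 184   6  14  55] [304. 190.]
[ 104  187   44   81 1915] [126. 222.]
[362 188  13  24 206] [368. 200.]
[147 191  33  28 455] [160. 205.]
[163 192  34  10 151] [179. 196.]
[179 209  24  10 157] [191. 214.]
[173 213   4   6  20] [174. 216.]
[139 248   8  10  41] [142. 252.]
[159 248   9   6  43] [163. 250.]
[161 257  19   8  81] [170. 261.]
[141 260   8   4  29] [145. 261.]
[157 266  52  18 470] [181. 274.]
[138 273   9   5  39] [142. 275.]
[210 276   7   6  33] [213. 279.]
[252 300   6   4  21] [255. 302.]
[244 308   9   6  40] [249. 311.]
[231 310   7   5  30] [234. 312.]
[225 317   7   4  22] [228. 319.]
[240 317   6   4  24] [242. 318.]
[261 317   6   6  18] [264. 320.]
[286 31
[... 3463 characters left out ...]
d 71 74 6b 72 76 32 30 2e 30 33 31 30 32
5f 57 88 b5 aa c2 bc c9 b8 a7 ad ae 8b c4 76 77 73 7d 6a 6a 34 33 34 37 32 36 34 35
5a 5b 98 bc c0 c1 c2 ab b1 b1 af c1 c2 bf 70 75 76 6e 7b 5e 30 31 34 33 32 33 31 30
5c 60 58 5c 5c 81 86 cb c4 c5 b9 b8 c4 6d 74 65 68 6e 69 45 34 36 34 31 38 36 35 35
5d 58 5b 5a 58 58 5c 5e 56 58 5a 67 73 62 74 66 6f 6a 6a 32 30 32 30 31 2f 31 2d 2f
56 56 53 52 59 55 53 55 54 58 54 57 53 54 52 32 30 35 3d 30 36 30 34 35 38 36 38 31
5d 5c 57 58 58 59 58 57 5c 59 55 5a 55 54 50 3e 32 2e 2e 2e 37 2f 36 2d 34 2d 35 2f
58 53 54 54 56 52 50 5b 57 53 5a 59 52 56 58 58 57 35 34 2e 34 35 2e 33 35 31 30 33
jarS 1.4918981481481481
bowl 1.6168981481481481
jarB 1.1880787037037037
```

```bash
python3 -c "
from bench import *
print(job_done())"
```

```text
the job is handed in; nothing more can be done
None
```

The press is taken apart in the order asked and handed in at about 24 s of the 70 s allowed; no verdict was reported.

- **Nut:** I turned it about 68° until its slot matched the cross-bar, lifted it off and laid it in the black tray. A top view showed it lying there.
- **Washer:** I pushed it by its lip with shut fingers onto the deck. The top view showed it flat, with its plate fully on the deck and clear of the bar.
- **Bar:** I lifted it straight up about 110 mm and turned it to match the mat. I lowered it until the force changed from -5 to +2.3 N, then released it.

**Last checks:**
- I had reached the 12-picture limit, so the check after releasing the bar was by pixel numbers only, not by eye.
- The pixels show cork all round the bar and the grip block where I expected it.
- The jars and bowl are unchanged from the start.
- The gripper is clear of everything.
- No check failed or disagreed.

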